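# Index the revolving parts tray and lock it

### The arm

A 6-joint arm with a two-finger parallel gripper is mounted at the origin on the work surface. World frame = base frame: x ahead of the robot, y to its left, z up, the work surface at z = 0. Lengths are in m, angles in rad, forces in N, time in s.
With the tool pointing down it reaches from about 0.3 to 0.775 m from the base axis. Payload 14.6 kg.
Tool frame: the origin (TCP) lies on the centre line of the jaws, within the pads' length; the fingertips stand 19 mm ahead of it and the grasp point (between the pads) is the TCP; y points along the fingers, x is the direction in which the jaws open and shut, and the axes are right-handed (so a half turn about y gives the same grasp; the last joint's range is limited). The gripper opens to 94 mm and grips with 3 to 60 N. Pads are 16 mm wide; open, the fingers measure 119 mm over their backs; the gripper's body (75 mm by 177 mm) begins 78 mm behind the grasp point.
Start: joints at [1.049, 0.3, 1.521, -0, 1.321, -0.067], TCP at [0.242, 0.494, 0.224] pointing down, gripper open.
Joint ranges: [-3.03, 3.03], [-0.79, 2.21], [0.23, 2.52], [-1.04, 4.18], [0, 3.07], [-2.55, 2.55]. Speed limits (rad/s): [2.22, 2.22, 2.57, 3.14, 3.14, 3.14].

### API

Orientations are given as [roll, pitch, yaw] about the fixed x, y, z axes, in that order (R = Rz(yaw) Ry(pitch) Rx(roll)).
In Python, from station import get_obs, cams, workorder gives the robot as it stands.
- The arm moves only by the shell command python3 -m handwheel 'ROWS' [FORCE]. ROWS is JSON, a list of rows, each an object of numbers: "fingers": the opening, from -1 (shut) to 1 (fully open); "x", "y", "z": the shift along the tool's x, y, z in m; "spin": the turn about the tool's y in degrees. In form: [{"fingers": .., "x": .., "y": .., "z": .., "spin": ..}, ...]. A call has exactly 10 rows; each row is the pose to reach, as a shift and turn from the pose commanded when the call began, along the tool's axes at that moment; what a row does not reach only later rows make up. A row lasts 1/10 s, in which the tool goes at most 50 mm and 8.59 degrees, less where a joint would pass 70% of its speed; a pose out of reach is approached as far as the arm can. A call with a gripper value outside its range is refused whole. The fingers move at their own pace and stop on an object; FORCE is the grip in N (left out, the last holds). Time passes only in rows, so rows that repeat a pose let the fingers close, or fill a call up. It gives the time, the measured TCP pose, the force and the opening at its end, in the units of the state.
- get_obs(): the state, without advancing time (a new reading comes with each control period).
- cams.camera(name): name is "scene" or "top" or "wrist"; returns (picture, depth): 420x560x3 uint8, red, green, blue; 420x560 float32, m along the optical axis (not along the pixel's ray), 0 where there is no reading.
- cams.get_calibration(name): a dict with "fx", "fy", "cx", "cy" (pixels), "view" (4x4, takes a point from world to camera coordinates). Camera axes: x right, y down, z forward; pixel columns grow to the right and rows downward; lengths in m; the calibration is good to about 2 mm. A picture is of the moment at which its call begins: read the wrist's pose just before it. get_calibration takes no time and is no camera call; for the wrist camera it gives the pose at the moment of the call.
- workorder.hand_in(): hands the job in, once; it reports no verdict.
The state is a dict: "time_s": time; "qpos": joint angles; "joint_vel": joint speeds; "tau": joint torques, N m; "ee_pos": TCP position; "eef_rot": TCP orientation; "force": force on the tool from outside, world axes, zero at the start; "moment": the same for the moment, N m; "grip_width": finger opening in m.
Only numpy, scipy, OpenCV 4.12 (cv2) and the standard library are available. Lean on these libraries where they do the work, as an engineer would, in place of code of your own. Each camera call takes 0.05 s, during which the arm holds its last target. There are 200 camera calls.

### The job

Bring the bin holding the large rubber ring round to the stop arm: turn the revolving tray by gently pushing its spokes sideways with a finger, until the gap between the two rim lugs at that bin faces the stop arm's tooth. Then push the stop arm fully in with a finger so that its tooth sits between those two lugs, and leave it there. The parts stay untouched in their bins, and the other things on the bench stay where they are.

Things in the scene. Friction and masses are not known exactly. Their poses are not given: they have to be found in the camera images.
- stand: Fixed dark steel foot of the revolving tray, 170 mm across, 10 mm thick, on the bench. Origin: on the tray's vertical axis, at bench height. A flat tongue runs out along its own -x to 195 mm from the axis: the issue station, where the stop arm is mounted.
- station (a point): Fixed point on the stand, 115 mm from the tray's axis along the stand's -x, 38 mm above the bench: the place where the stop arm's tooth goes home between two lugs.
- tray: Green round revolving tray, 200 mm across, with four quarter-circle bins. Turns either way about the stand's axis, light friction (about 0.07 N m), stays where left, does not coast. Origin on the axis, 18 mm above the bench; bin floors 26 mm, rim and dividers 54 mm, hub (36 mm across) 86 mm above the bench. Up to half a turn is needed, so perhaps several pushes.
- notch0 (a point): Turns with the tray: middle of the gap between the two upright lugs at the rim of bin 0, 115 mm from the axis, in line with the bin's middle, 38 mm above the bench. Lugs: steel, 10 mm round, 34 mm apart (centres), 24 to 50 mm above the bench. When this point is at the station, bin 0 is at the stop arm.
- notch1 (a point): Turns with the tray: middle of the gap between the two upright lugs at the rim of bin 1, 115 mm from the axis, in line with the bin's middle, 38 mm above the bench. Lugs: steel, 10 mm round, 34 mm apart (centres), 24 to 50 mm above the bench. When this point is at the station, bin 1 is at the stop arm.
- notch2 (a point): Turns with the tray: middle of the gap between the two upright lugs at the rim of bin 2, 115 mm from the axis, in line with the bin's middle, 38 mm above the bench. Lugs: steel, 10 mm round, 34 mm apart (centres), 24 to 50 mm above the bench. When this point is at the station, bin 2 is at the stop arm.
- notch3 (a point): Turns with the tray: middle of the gap between the two upright lugs at the rim of bin 3, 115 mm from the axis, in line with the bin's middle, 38 mm above the bench. Lugs: steel, 10 mm round, 34 mm apart (centres), 24 to 50 mm above the bench. When this point is at the station, bin 3 is at the stop arm.
- spoke0 (a point): Turns with the tray: point to push on a spoke, on its centre line 130 mm from the axis, 75 mm above the bench, 45 degrees counter-clockwise of notch0. The spoke is a level steel rod 10 mm thick over a divider, ending in an 18 mm ball 155 mm from the axis; outside the rim it can be pushed sideways from either side by a finger reaching 5 to 20 mm below its centre line.
- spoke1 (a point): Turns with the tray: point to push on a spoke, on its centre line 130 mm from the axis, 75 mm above the bench, 45 degrees counter-clockwise of notch1. The spoke is a level steel rod 10 mm thick over a divider, ending in an 18 mm ball 155 mm from the axis; outside the rim it can be pushed sideways from either side by a finger reaching 5 to 20 mm below its centre line.
- spoke2 (a point): Turns with the tray: point to push on a spoke, on its centre line 130 mm from the axis, 75 mm above the bench, 45 degrees counter-clockwise of notch2. The spoke is a level steel rod 10 mm thick over a divider, ending in an 18 mm ball 155 mm from the axis; outside the rim it can be pushed sideways from either side by a finger reaching 5 to 20 mm below its centre line.
- spoke3 (a point): Turns with the tray: point to push on a spoke, on its centre line 130 mm from the axis, 75 mm above the bench, 45 degrees counter-clockwise of notch3. The spoke is a level steel rod 10 mm thick over a divider, ending in an 18 mm ball 155 mm from the axis; outside the rim it can be pushed sideways from either side by a finger reaching 5 to 20 mm below its centre line.
- stop_arm (a joint): Swing of the stop arm about its vertical pivot: 0 to 0.2 rad at the start (swung out), 0.7 rad fully in against a hard end stop (bar then along the stand's y), growing counter-clockwise seen from above. Stays where it is left; light friction (0.06 N m). The tooth slips in freely if the gap between the lugs is off by less than about 8 mm; if off by more it meets a lug.
- stop_pivot (a point): Fixed: pivot axis of the stop arm on the stand, 38 mm above the bench, at stand frame x -150, y +85 mm.
- push_face (a point): On the stop arm: the middle of its outer flat face (the side away from the tray), 60 mm from the pivot, 38 mm above the bench. Its own x axis is square to the face and points into the arm, the way to push; z is up. The arm is a steel bar 10 mm thick, 95 mm long from the pivot, 25 to 51 mm above the bench.
- tooth (a point): Rounded tip of the stop arm's tooth, a 10 mm round steel pin that points from the bar's free end towards the tray; 38 mm above the bench.
- big_ring: The large black rubber ring, 64 mm across, 44 mm hole, 12 mm high, lying loose in one of the bins. Origin at the centre of its underside.
- small_ring: Small black rubber ring, 38 mm across, 12 mm high, in another bin. Leave alone.
- plug: Turned steel plug, 32 mm across, 28 mm high, in another bin. Leave alone.
- bush: Brass bush, 30 mm across, 26 mm high, in another bin. Leave alone.
- spool: Dark steel spool, 44 mm across, 40 mm high, on the bench near the stop arm. Leave alone.
- carton: Small cardboard carton 55 x 40 x 35 mm, on the bench before the stop arm. Leave alone.
- wrench: Steel wrench, 170 mm long, lying on the bench. Leave alone.
- tin: Open aluminium tin, 72 mm across, 60 mm high. Leave alone.
- jar: Glass jar, 60 mm across, 80 mm high, with a dark cap. Leave alone.

How it is judged:
On the way:
1. with the stop arm still out, the notch of the bin holding the large ring stands at the station, within 15 mm (((horizontal distance between big_ring and notch0 below 0.085 m and horizontal distance between notch0 and station below 0.015 m) or (horizontal distance between big_ring and notch1 below 0.085 m and horizontal distance between notch1 and station below 0.015 m) or (horizontal distance between big_ring and notch2 below 0.085 m and horizontal distance between notch2 and station below 0.015 m) or (horizontal distance between big_ring and notch3 below 0.085 m and horizontal distance between notch3 and station below 0.015 m)) and value of joint stop_arm below 0.5 rad), for 0.2 s.
At the end, for the whole second after the job is handed in: The bin holding the large ring is at the stop arm (its notch within 13 mm of the station), the stop arm is fully in (joint above 0.62 rad of 0.7) with its tooth between the lugs of that bin, the tray is at rest, and all four parts lie in the tray (((horizontal distance between big_ring and notch0 below 0.085 m and horizontal distance between notch0 and station below 0.013 m) or (horizontal distance between big_ring and notch1 below 0.085 m and horizontal distance between notch1 and station below 0.013 m) or (horizontal distance between big_ring and notch2 below 0.085 m and horizontal distance between notch2 and station below 0.013 m) or (horizontal distance between big_ring and notch3 below 0.085 m and horizontal distance between notch3 and station below 0.013 m)) and value of joint stop_arm above 0.62 rad and horizontal distance between tooth and station below 0.014 m and angular speed of tray below 0.05 rad/s and horizontal distance between each of big_ring, small_ring, plug, bush and stand below 0.1 m and height (world z) of each of big_ring, small_ring, plug, bush below 0.04 m); the robot touches nothing.
It fails at once if a part in the bins is touched with more than 1 N (contact force between the fingers and big_ring above 1 N or contact force between the fingers and small_ring above 1 N or contact force between the fingers and plug above 1 N or contact force between the fingers and bush above 1 N).
It fails at once if a part is lifted out of its bin (height (world z) of any of big_ring, small_ring, plug, bush above 0.05 m).
It fails at once if something else on the bench is moved more than 20 mm (distance of any of spool, carton, wrench, tin, jar from where it was at the start of the episode above 0.02 m).
It fails at once if the tray or the stop arm is pushed with more than 45 N (contact force between the fingers and tray above 45 N or contact force between the fingers and stand above 45 N).
It fails at once if the tray is spun faster than 4 rad/s (angular speed of tray above 4 rad/s).
It also fails if it takes over 72 s, if anything falls off the work surface, if the arm or the gripper's body presses on something with over 40 N, if the wrist force passes 120 N, or if a joint passes its speed limit or range.

## Working session

There is one attempt and no reset: what is moved stays moved. The work goes in short steps, Python scripts to look and compute and a shell command to move; the robot and the scene stay as the last step left them, time stands still between calls to the robot, and variables do not carry over. Pictures are saved under pics/ and viewed, about 8 in all and at most 12, crops included, and the job is handed in when it is done.

```bash
ls; mkdir -p pics; python3 - <<'E'
from station import get_obs, cams
import cv2,numpy as np
o=get_obs();print(o)
for n in ("top","scene"):
    p,d=cams.camera(n);cv2.imwrite(f"pics/{n}0.png",p[...,::-1]);np.savez(f"pics/{n}0.npz",p=p,d=d)
    c=cams.get_calibration(n);print(n,c)
E
```

```text
pics
{'time_s': 0.0, 'qpos': array([ 1.04939380e+00,  3.00472547e-01,  1.52156227e+00,  1.27997972e-05,
        1.32066304e+00, -6.66259392e-02]), 'joint_vel': array([ 0.00016807,  0.00089669,  0.00161006, -0.00018837,  0.00112871,
        0.00112134]), 'tau': array([ 2.21804738e-03, -5.31833053e+01, -3.52735269e+01,  7.09044258e-02,
        2.46021291e-02,  5.70884566e-06]), 'ee_pos': array([0.24149464, 0.49389658, 0.22389347]), 'eef_rot': array([-1.57071038e+00,  1.10192697e-03,  1.11601662e+00]), 'force': array([-0.40597619, -0.37828854, -0.70784633]), 'moment': array([-0.04504728, -0.01515891, -0.01867917]), 'grip_width': 0.09402136674182711}
top {'fx': 457.34172282001055, 'fy': 457.34172282001055, 'cx': 280.9415639994, 'cy': 210.79786535762915, 'view': array([[-8.71658721e-04, -9.99998027e-01, -1.78476912e-03,
        -1.75899086e-02],
       [-9.92191989e-01,  1.08744274e-03, -1.24715176e-01,
         5.62137098e-01],
       [ 1.24716871e-01,  1.66212455e-03, -9.92190979e-01,
         1.18888317e+00],
       [ 0.00000000e+00,  0.00000000e+00,  0.00000000e+00,
         1.00000000e+00]])}
scene {'fx': 466.5443712735295, 'fy': 466.5443712735295, 'cx': 282.0382710076286, 'cy': 211.22198898268744, 'view': array([[ 0.44313206,  0.89643262,  0.00652117, -0.24716146],
       [ 0.51481727, -0.24852006, -0.82048824, -0.21971545],
       [-0.73389179,  0.36694186, -0.5716262 ,  1.8058281 ],
       [ 0.        ,  0.        ,  0.        ,  1.        ]])}
```

View pics/top0.png

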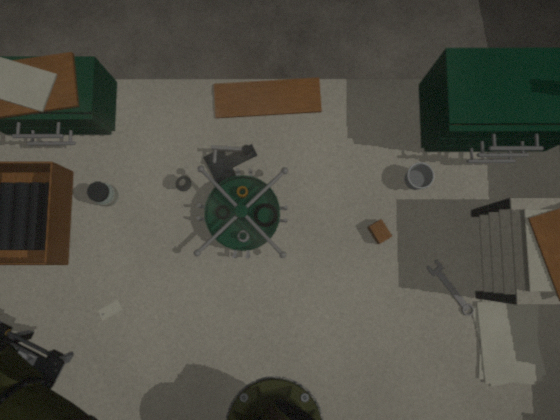

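View pics/scene0.png

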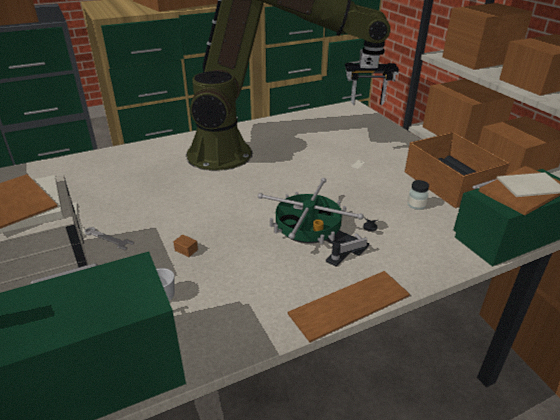

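The top view shows the tray hub near (241,213), the big ring on its right side near (265,214), the stop arm at the top near (230,155), and the spool near (183,183). The jar is at (100,193). The scene view agrees. I'll zoom in for measuring.

```bash
cat > h.py <<'E'
import numpy as np
from station import cams
def ray(n,u,v,z,c=None):
    c=c or cams.get_calibration(n);V=c["view"];R=V[:3,:3];t=V[:3,3]
    o=-R.T@t;d=R.T@np.array([(u-c["cx"])/c["fx"],(v-c["cy"])/c["fy"],1.]);return o+d*(z-o[2])/d[2]
def proj(n,P,c=None):
    c=c or cams.get_calibration(n);V=c["view"];q=V[:3,:3]@np.array(P)+V[:3,3];return np.array([c["fx"]*q[0]/q[2]+c["cx"],c["fy"]*q[1]/q[2]+c["cy"]])
E
python3 - <<'E'
import cv2,numpy as np
from h import *
p=np.load("pics/top0.npz")["p"]
c=p[130:270,160:310]
c=cv2.convertScaleAbs(c,alpha=1.6)
cv2.imwrite("pics/crop0.png",cv2.resize(c,None,fx=4.2,fy=4.2,interpolation=cv2.INTER_CUBIC)[...,::-1])
g=cv2.inRange(cv2.cvtColor(p,cv2.COLOR_RGB2HSV),(55,80,20),(95,255,255))
g[:, :190]=0;g[:,300:]=0;g[:160]=0;g[270:]=0
pts=cv2.findNonZero(g);(x,y),r=cv2.minEnclosingCircle(cv2.convexHull(pts));e=cv2.fitEllipse(cv2.convexHull(pts));print(x,y,r,e)
print("axis",ray("top",x,y,.054),ray("top",*e[0],.054))
for q in [(285,171),(195,171),(282,255),(196,255),(241,211)]: print(q,ray("top",*q,.075))
E
```

```text
241.52481079101562 212.2261505126953 37.171234130859375 ((241.64735412597656, 213.0633544921875), (71.70755004882812, 73.0240707397461), 122.52717590332031)
axis [0.55607487 0.08566679 0.054     ] [0.55385303 0.08532204 0.054     ]
(285, 171) [ 0.66208394 -0.02892302  0.075     ]
(195, 171) [0.66237978 0.2067134  0.075     ]
(282, 255) [ 0.44316897 -0.02081717  0.075     ]
(196, 255) [0.44337203 0.19921076 0.075     ]
(241, 211) [0.55669951 0.08519834 0.075     ]
```

View pics/crop0.png

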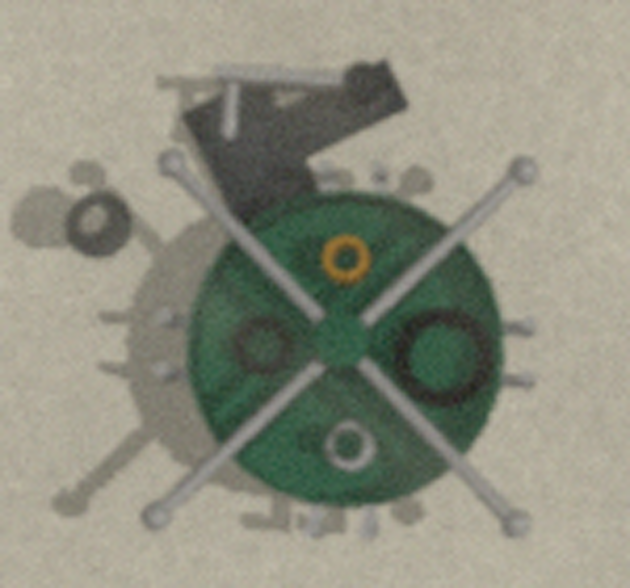

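```bash
python3 - <<'E'
import numpy as np
from h import *
f=lambda x,y,z:ray("top",160+(x+.5)/4.2-.5,130+(y+.5)/4.2-.5,z)[:2]
B=np.array([f(*q,.075) for q in [(524,170),(173,162),(156,517),(516,523)]])
A=B.mean(0);print("axis",A)
for b in B-A: print("ball r,ang",np.hypot(*b),np.degrees(np.arctan2(b[1],b[0])))
P=f(363,80,.051)
v=P-A;a=np.degrees(np.arctan2(v[1],v[0]));print("pivot",P,np.hypot(*v),a,"station ang",a+29.54)
T=[f(*q,.01) for q in [(385,62),(408,104),(310,160),(183,118),(240,220)]];print("tongue",T)
for q in zip(T,T[1:]):
  d=q[1]-q[0];print(np.hypot(*d),np.degrees(np.arctan2(d[1],d[0])))
e=f(222,73,.051);d=e-P;print("bar end",e,np.hypot(*d),np.degrees(np.arctan2(d[1],d[0])),"tooth",f(230,135,.04))
R=f(443,356,.038);v=R-A;print("ring",R,np.hypot(*v),np.degrees(np.arctan2(v[1],v[0])))
for q in [(519,327),(522,380),(325,172),(380,178),(165,317),(167,370),(315,520),(370,525)]:
  v=f(*q,.05)-A;print("lug",np.hypot(*v),np.degrees(np.arctan2(v[1],v[0])))
print("spool",f(98,224,.04))
E
```

```text
axis [0.55722763 0.08492495]
ball r,ang 0.15525248663767865 -46.29449120323834
ball r,ang 0.15517077895145423 43.45821507567202
ball r,ang 0.1559450670383612 133.84794886786614
ball r,ang 0.15478164870249778 -136.28621061771435
pivot [0.72854695 0.07547409] 0.17157980902003822 -3.157529889497988 station ang 26.382470110502013
tongue [array([0.75167185, 0.06427149]), array([0.72315996, 0.04886633]), array([0.68550027, 0.11317803]), array([0.71389283, 0.19739372]), array([0.64542388, 0.15860896])]
0.0324075088974463 -151.61736194637066
0.07452681691277825 120.352419489092
0.08887305609004235 71.36893337999395
0.07869087588626761 -150.47028204841735
bar end [0.73326482 0.16581591] 0.09046492147927968 87.01059256103511 tooth [0.6952957  0.16164406]
ring [0.55217669 0.02413547] 0.060998953778765484 -94.74973628641867
lug 0.10969653601297834 -83.78229692067357
lug 0.11298651633538868 -101.06798411425734
lug 0.11247501413561257 7.3067942637378565
lug 0.1096072018598149 -10.908990550366953
lug 0.11568081523947776 80.80231534545723
lug 0.11322917276463466 97.68204851187609
lug 0.11062398111223877 170.59558720744582
lug 0.11342739825346916 -171.7990043569855
spool [0.63722338 0.24512316]
```

```bash
python3 -m handwheel '[{"fingers":-1,"x":-0.03,"y":0,"z":-0.035,"spin":6.4},{"fingers":-1,"x":-0.063,"y":0,"z":-0.073,"spin":13},{"fingers":-1,"x":-0.096,"y":0,"z":-0.111,"spin":20},{"fingers":-1,"x":-0.129,"y":0,"z":-0.149,"spin":27},{"fingers":-1,"x":-0.162,"y":0,"z":-0.187,"spin":34},{"fingers":-1,"x":-0.195,"y":0,"z":-0.225,"spin":41},{"fingers":-1,"x":-0.228,"y":0,"z":-0.263,"spin":48},{"fingers":-1,"x":-0.261,"y":0,"z":-0.301,"spin":55},{"fingers":-1,"x":-0.294,"y":0,"z":-0.339,"spin":60},{"fingers":-1,"x":-0.326,"y":0,"z":-0.376,"spin":63.9}]'
```

```text
time_s: 1.1
ee_pos: [0.4358, 0.0354, 0.2245]
eef_rot: [-1.571, -0.0, -0.003]
force: [1.1, 0.5, 0.8]
grip_width: 0.0175
```

```bash
python3 -m handwheel '[{"fingers":-1,"x":0.007,"y":0.01,"z":-0.017,"spin":0},{"fingers":-1,"x":0.007,"y":0.03,"z":-0.017,"spin":0},{"fingers":-1,"x":0.007,"y":0.05,"z":-0.017,"spin":0},{"fingers":-1,"x":0.007,"y":0.07,"z":-0.017,"spin":0},{"fingers":-1,"x":0.007,"y":0.09,"z":-0.017,"spin":0},{"fingers":-1,"x":0.007,"y":0.11,"z":-0.017,"spin":0},{"fingers":-1,"x":0.007,"y":0.125,"z":-0.017,"spin":0},{"fingers":-1,"x":0.007,"y":0.138,"z":-0.017,"spin":0},{"fingers":-1,"x":0.007,"y":0.145,"z":-0.017,"spin":0},{"fingers":-1,"x":0.007,"y":0.145,"z":-0.017,"spin":0}]'
python3 - <<'E'
import numpy as np,cv2
from h import *
p,_=cams.camera("top")
cv2.imwrite("pics/c1.png",cv2.resize(cv2.convertScaleAbs(p[130:300,160:330],alpha=1.6),None,fx=3.5,fy=3.5,interpolation=2)[...,::-1])
A=np.array([.557,.085]);s=A+.132*np.array([np.cos(np.radians(-150)),np.sin(np.radians(-150))])
for a in range(-145,-20,5):
  t=np.radians(a);q=A+.132*np.array([np.cos(t),np.sin(t)])-s;print(a,np.round(q,4))
E
```

```text
time_s: 2.1
ee_pos: [0.4421, 0.0205, 0.0788]
eef_rot: [-1.571, 0.002, 0.001]
force: [-0.8, -0.0, 0.5]
grip_width: 0.0002
-145 [ 0.0062 -0.0097]
-140 [ 0.0132 -0.0188]
-135 [ 0.021  -0.0273]
-130 [ 0.0295 -0.0351]
-125 [ 0.0386 -0.0421]
-120 [ 0.0483 -0.0483]
-115 [ 0.0585 -0.0536]
-110 [ 0.0692 -0.058 ]
-105 [ 0.0802 -0.0615]
-100 [ 0.0914 -0.064 ]
-95 [ 0.1028 -0.0655]
-90 [ 0.1143 -0.066 ]
-85 [ 0.1258 -0.0655]
-80 [ 0.1372 -0.064 ]
-75 [ 0.1485 -0.0615]
-70 [ 0.1595 -0.058 ]
-65 [ 0.1701 -0.0536]
-60 [ 0.1803 -0.0483]
-55 [ 0.19   -0.0421]
-50 [ 0.1992 -0.0351]
-45 [ 0.2077 -0.0273]
-40 [ 0.2154 -0.0188]
-35 [ 0.2224 -0.0097]
-30 [0.2286 0.    ]
-25 [0.2339 0.0102]
```

View pics/c1.png

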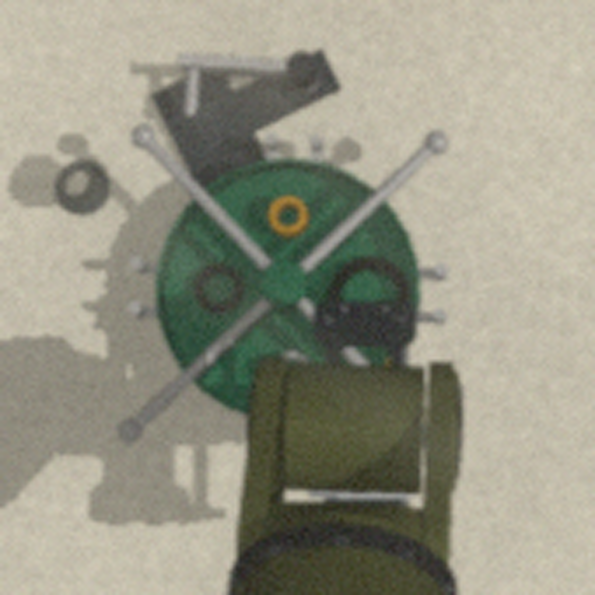

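The tray has not moved: the ball is at about (435,143) and the arm sits over the lower right of the tray. I'll push along the arc now.

```bash
python3 -m handwheel '[{"fingers":-1,"x":0.0062,"y":0,"z":-0.0097,"spin":0},{"fingers":-1,"x":0.0132,"y":0,"z":-0.0188,"spin":0},{"fingers":-1,"x":0.021,"y":0,"z":-0.0273,"spin":0},{"fingers":-1,"x":0.0295,"y":0,"z":-0.0351,"spin":0},{"fingers":-1,"x":0.0386,"y":0,"z":-0.0421,"spin":0},{"fingers":-1,"x":0.0483,"y":0,"z":-0.0483,"spin":0},{"fingers":-1,"x":0.0585,"y":0,"z":-0.0536,"spin":0},{"fingers":-1,"x":0.0692,"y":0,"z":-0.058,"spin":0},{"fingers":-1,"x":0.0802,"y":0,"z":-0.0615,"spin":0},{"fingers":-1,"x":0.0914,"y":0,"z":-0.064,"spin":0}]'
python3 - <<'E'
import numpy as np,cv2
from station import get_obs
from h import *
print(get_obs()["ee_pos"],get_obs()["force"])
p,_=cams.camera("top")
cv2.imwrite("pics/c2.png",cv2.resize(cv2.convertScaleAbs(p[130:300,160:330],alpha=1.6),None,fx=3.5,fy=3.5,interpolation=2)[...,::-1])
E
```

```text
time_s: 3.15
ee_pos: [0.5349, -0.0438, 0.0793]
eef_rot: [-1.571, 0.0, 0.001]
force: [-1.3, -0.1, 0.3]
grip_width: 0.0005
[ 0.53487558 -0.04383717  0.079308  ] [-1.27946066 -0.05998815  0.2726864 ]
```

View pics/c2.png

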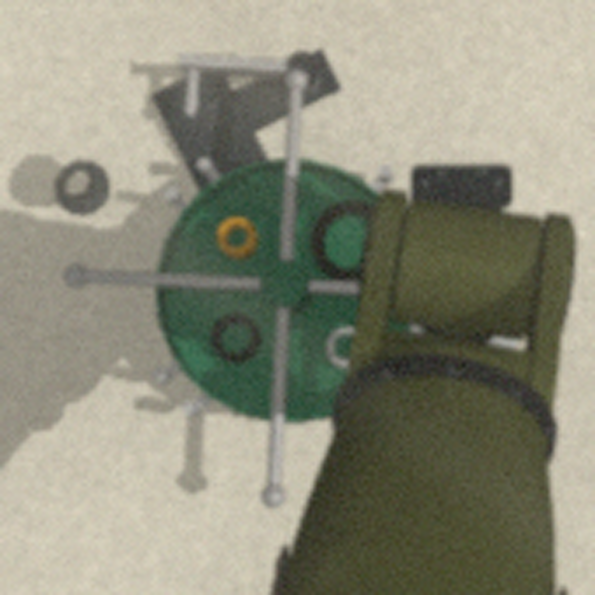

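The tray has turned about 44°: a spoke now points almost straight up, with its ball at (297,79). Pushing on.

```bash
python3 -m handwheel '[{"fingers":-1,"x":0.0114,"y":0,"z":-0.0015,"spin":0},{"fingers":-1,"x":0.0229,"y":0,"z":-0.002,"spin":0},{"fingers":-1,"x":0.0344,"y":0,"z":-0.0015,"spin":0},{"fingers":-1,"x":0.0458,"y":0,"z":0,"spin":0},{"fingers":-1,"x":0.0571,"y":0,"z":0.0025,"spin":0},{"fingers":-1,"x":0.0681,"y":0,"z":0.006,"spin":0},{"fingers":-1,"x":0.0787,"y":0,"z":0.0104,"spin":0},{"fingers":-1,"x":0.0889,"y":0,"z":0.0157,"spin":0},{"fingers":-1,"x":0.0986,"y":0,"z":0.0219,"spin":0},{"fingers":-1,"x":0.1078,"y":0,"z":0.0289,"spin":0}]'
python3 -m handwheel '[{"fingers":-1,"x":0.0053,"y":0,"z":0.0046,"spin":0},{"fingers":-1,"x":0.0101,"y":0,"z":0.0093,"spin":0},{"fingers":-1,"x":0.0147,"y":0,"z":0.0145,"spin":0},{"fingers":-1,"x":0.019,"y":0,"z":0.0198,"spin":0},{"fingers":-1,"x":0.0232,"y":0,"z":0.0254,"spin":0},{"fingers":-1,"x":0.0264,"y":0,"z":0.0302,"spin":0},{"fingers":-1,"x":0.0294,"y":0,"z":0.0351,"spin":0},{"fingers":-1,"x":0.031,"y":0,"z":0.038,"spin":0},{"fingers":-1,"x":0.0317,"y":0,"z":0.0391,"spin":0},{"fingers":-1,"x":0.0317,"y":0,"z":0.0391,"spin":0}]'
python3 - <<'E'
import numpy as np,cv2
from h import *
p,_=cams.camera("top");s,_=cams.camera("scene")
a=cv2.resize(cv2.convertScaleAbs(p[130:275,165:310],alpha=1.6),(580,580),interpolation=2)
cv2.imwrite("pics/c3.png",a[...,::-1])
cv2.imwrite("pics/s3.png",cv2.resize(cv2.convertScaleAbs(s[160:280,240:400],alpha=1.5),(800,600),interpolation=2)[...,::-1])
E
```

```text
time_s: 4.2
ee_pos: [0.6422, -0.0144, 0.0791]
eef_rot: [-1.571, 0.001, 0.001]
force: [-0.9, -0.7, 0.5]
grip_width: 0.0004
time_s: 5.2
ee_pos: [0.6735, 0.0248, 0.0795]
eef_rot: [-1.571, -0.0, 0.001]
force: [-0.3, -0.1, 0.2]
grip_width: 0.0003
```

View pics/c3.png

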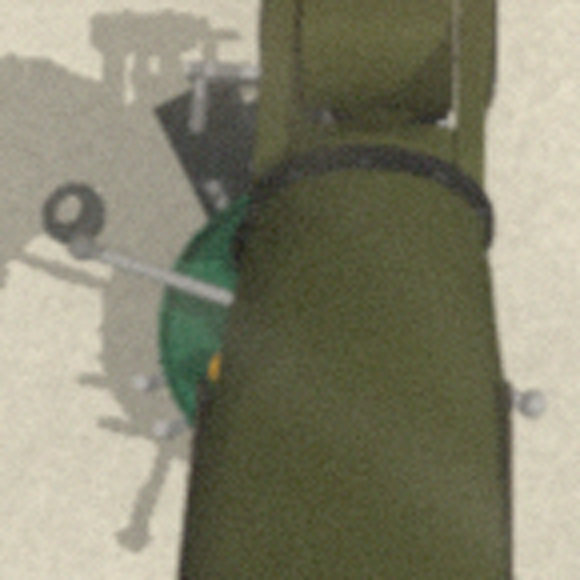

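Two balls are visible, at (83,243) and (531,402) in the crop, and the left part of the tongue. Next I'll measure the spoke angle and refine the station bearing from the tongue's edges in the first image.

```bash
python3 - <<'E'
import numpy as np,cv2
from h import *
f=lambda x,y,z:ray("top",165+(x+.5)/4-.5,130+(y+.5)/4-.5,z)[:2]
A=np.array([.557,.085])
a,b=f(83,243,.075),f(531,402,.075)
ang=lambda v:np.degrees(np.arctan2(v[1],v[0]))
print(ang(a-A),ang(b-A),"line",ang(a-b),"mid",(a+b)/2)
# rectified tongue at z=.01
d=np.load("pics/top0.npz");p=d["p"]
g=cv2.GaussianBlur(cv2.cvtColor(p,cv2.COLOR_RGB2GRAY),(3,3),0)
m=(g<70).astype(np.uint8);m[:140]=0;m[190:]=0;m[:,:203]=0;m[:,262:]=0
hsv=cv2.cvtColor(p,cv2.COLOR_RGB2HSV);m[(hsv[...,0]>55)&(hsv[...,0]<95)&(hsv[...,1]>90)]=0
n,l,st,c=cv2.connectedComponentsWithStats(m);print(st)
k=1+np.argmax(st[1:,4])
# edges: left flank of tongue (lower-left side), far edge not reliable because of bar; 
q=[(np.min(np.where(l[r]==k)[0]),r) for r in range(150,185) if (l[r]==k).any()];Q=[(np.max(np.where(l[r]==k)[0]),r) for r in range(145,185) if (l[r]==k).any()]
print(q);print(Q)
cv2.imwrite("pics/m.png",(l==k)*np.uint8(255))
E
```

```text
69.6575331137241 -108.99870381283894 line 70.32625569509243 mid [0.55895158 0.08507414]
[[     0      0    560    420 233760]
 [   203    145     59     45   1420]
 [   212    186      7      4     18]
 [   225    187      2      2      2]]
[(np.int64(217), 150), (np.int64(217), 151), (np.int64(212), 152), (np.int64(210), 153), (np.int64(209), 154), (np.int64(206), 155), (np.int64(204), 156), (np.int64(203), 157), (np.int64(203), 158), (np.int64(204), 159), (np.int64(204), 160), (np.int64(205), 161), (np.int64(205), 162), (np.int64(206), 163), (np.int64(206), 164), (np.int64(207), 165), (np.int64(207), 166), (np.int64(208), 167), (np.int64(208), 168), (np.int64(209), 169), (np.int64(209), 170), (np.int64(210), 171), (np.int64(210), 172), (np.int64(211), 173), (np.int64(211), 174), (np.int64(212), 175), (np.int64(212), 176), (np.int64(213), 177), (np.int64(213), 178), (np.int64(214), 179), (np.int64(214), 180), (np.int64(215), 181), (np.int64(216), 182), (np.int64(217), 183), (np.int64(218), 184)]
[(np.int64(251), 145), (np.int64(252), 146), (np.int64(252), 147), (np.int64(253), 148), (np.int64(253), 149), (np.int64(254), 150), (np.int64(254), 151), (np.int64(255), 152), (np.int64(255), 153), (np.int64(256), 154), (np.int64(256), 155), (np.int64(254), 156), (np.int64(252), 157), (np.int64(250), 158), (np.int64(248), 159), (np.int64(245), 160), (np.int64(243), 161), (np.int64(241), 162), (np.int64(239), 163), (np.int64(238), 164), (np.int64(236), 165), (np.int64(234), 166), (np.int64(232), 167), (np.int64(232), 168), (np.int64(232), 169), (np.int64(233), 170), (np.int64(234), 171), (np.int64(235), 172), (np.int64(235), 173), (np.int64(235), 174), (np.int64(243), 175), (np.int64(251), 176), (np.int64(255), 177), (np.int64(256), 178), (np.int64(258), 179), (np.int64(260), 180), (np.int64(261), 181), (np.int64(261), 182), (np.int64(261), 183), (np.int64(261), 184)]
```

View pics/s3.png

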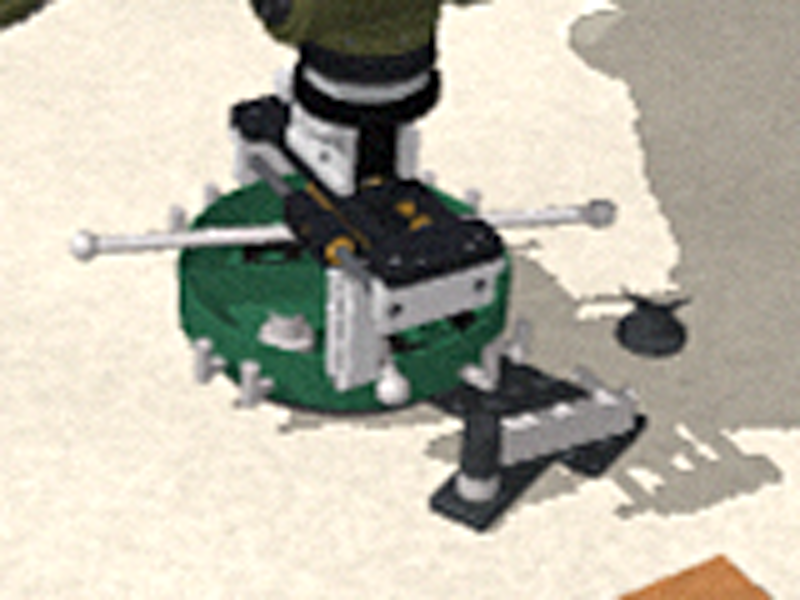

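```bash
python3 - <<'E'
import numpy as np
from h import *
def fl(pts,z):
  P=np.array([ray("top",u,v,z)[:2] for u,v in pts]);m=P.mean(0);d=np.linalg.svd(P-m)[2][0];d*=np.sign(d[0]);return m,np.degrees(np.arctan2(d[1],d[0])),d
L=[(203,158),(204,159),(204,160),(205,161),(205,162),(206,163),(206,164),(207,165),(207,166),(208,167),(208,168),(209,169),(209,170),(210,171),(210,172),(211,173),(211,174),(212,175),(212,176),(213,177),(213,178),(214,179),(214,180)]
F=[(251,145),(252,146),(252,147),(253,148),(253,149),(254,150),(254,151),(255,152),(255,153),(256,154),(256,155)]
G=[(256,155),(254,156),(252,157),(250,158),(248,159),(245,160),(243,161),(241,162),(239,163),(236,165),(234,166),(232,167)]
A=np.array([.557,.085])
for n,q in zip("LFG",(L,F,G)):
  m,a,d=fl(q,.01);w=m-A;print(n,a,"offset",d[0]*w[1]-d[1]*w[0])
for z in (.051,.06,.07,.08):
  P=ray("top",160+363/4.2,130+80/4.2,z)[:2];v=P-A;print(z,np.hypot(*v),np.degrees(np.arctan2(v[1],v[0]))+29.54)
E
```

```text
L 27.003314521183764 offset 0.029153371281825838
F 26.402634712857783 offset -0.10418141095051237
G -63.16144250661031 offset 0.13157981947426212
0.051 0.17082239412973033 25.99614490322389
0.06 0.16848513705046217 25.704822091807564
0.07 0.1658934452208456 25.37151224874415
0.08 0.16330754557137833 25.02763484371977
```

Station bearing is about 26.7° from three tongue edges, so the spoke target is 71.7°. It is now at about 70°. I'll push 4 mm more, back off and lift.

```bash
python3 -m handwheel '[{"fingers":-1,"x":0.0009,"y":0,"z":0.0018,"spin":0},{"fingers":-1,"x":0.0018,"y":0,"z":0.0036,"spin":0},{"fingers":-1,"x":0.0018,"y":0,"z":0.0036,"spin":0},{"fingers":-1,"x":0.0018,"y":0,"z":0.0036,"spin":0},{"fingers":-1,"x":-0.003,"y":0,"z":-0.006,"spin":0},{"fingers":-1,"x":-0.007,"y":0,"z":-0.014,"spin":0},{"fingers":-1,"x":-0.007,"y":-0.03,"z":-0.014,"spin":0},{"fingers":-1,"x":-0.007,"y":-0.07,"z":-0.014,"spin":0},{"fingers":-1,"x":-0.007,"y":-0.11,"z":-0.014,"spin":0},{"fingers":-1,"x":-0.007,"y":-0.12,"z":-0.014,"spin":0}]'
python3 -m handwheel '[{"fingers":-1,"x":-0.02,"y":0,"z":-0.04,"spin":8},{"fingers":-1,"x":-0.03,"y":0,"z":-0.085,"spin":16},{"fingers":-1,"x":-0.03,"y":0,"z":-0.13,"spin":24},{"fingers":-1,"x":-0.03,"y":0,"z":-0.175,"spin":32},{"fingers":-1,"x":-0.03,"y":0,"z":-0.21,"spin":40},{"fingers":-1,"x":-0.03,"y":0,"z":-0.22,"spin":48},{"fingers":-1,"x":-0.03,"y":0,"z":-0.22,"spin":56},{"fingers":-1,"x":-0.03,"y":0,"z":-0.22,"spin":64},{"fingers":-1,"x":-0.03,"y":0,"z":-0.22,"spin":72},{"fingers":-1,"x":-0.03,"y":0,"z":-0.22,"spin":77}]'
python3 - <<'E'
import numpy as np,cv2
from h import *
p,_=cams.camera("top")
cv2.imwrite("pics/c4.png",cv2.resize(cv2.convertScaleAbs(p[130:270,160:310],alpha=1.6),None,fx=4.2,fy=4.2,interpolation=2)[...,::-1])
E
```

```text
time_s: 6.3
ee_pos: [0.6675, 0.0098, 0.2048]
eef_rot: [-1.571, -0.007, 0.0]
force: [-0.4, -0.8, -0.8]
grip_width: 0.0004
time_s: 7.3
ee_pos: [0.636, -0.21, 0.1986]
eef_rot: [-1.572, 0.001, -1.349]
force: [0.2, 0.2, -0.2]
grip_width: 0.0005
```

View pics/c4.png

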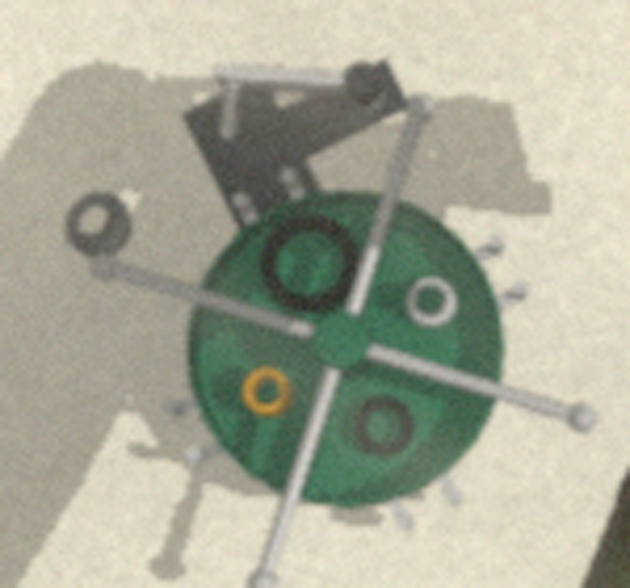

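The large ring's bin now faces the stop arm. Its lugs are at (245,207) and (289,183), and the balls are at (422,104), (104,266), (262,578) and (582,418). Checking the angles:

```bash
python3 - <<'E'
import numpy as np
from h import *
f=lambda x,y,z:ray("top",160+(x+.5)/4.2-.5,130+(y+.5)/4.2-.5,z)[:2]
B=np.array([f(*q,.075) for q in [(104,266),(422,104),(582,418),(262,578)]]);A=B.mean(0);print(A)
for b in B-A: print(np.hypot(*b),np.degrees(np.arctan2(b[1],b[0])))
m=f(267,195,.05)-A;print("lugmid",np.degrees(np.arctan2(m[1],m[0])))
P=f(363,80,.07);print("P",P)
A=np.array([.5572,.085]);
for s in (26,27):
  t=np.radians(s);u=np.array([np.cos(t),np.sin(t)]);l=np.array([-u[1],u[0]]);pv=A+.15*u-.085*l
  print(s,"pivot",pv,"bar-end dir",[np.degrees(np.arctan2(*(f(*q,.051)-pv)[::-1])) for q in [(222,73)]])
  for j in (.15,.2,.3,.4,.5,.6,.7):
    b=t+np.pi/2-.7+j;e=np.array([np.cos(b),np.sin(b)]);n=np.array([e[1],-e[0]])
    yaw=np.radians(103);x=np.array([np.cos(yaw),np.sin(yaw)]);z=np.array([-x[1],x[0]])
    h=.0125*abs(n@x)+.008*abs(n@z)
    print(j,"finger centre in contact",np.round(pv+.06*e+(.005+h)*n,4))
E
```

```text
[0.5581449  0.08478339]
0.15524838396244747 72.74460270793996
0.15621100486564435 -18.012287128615487
0.15521451092226501 -108.2859252407524
0.15341891684796372 161.99596528243686
lugmid 28.10478634578197
P [0.72348914 0.07395794]
26 pivot [0.72928065 0.07435818] bar-end dir [np.float64(87.50560564861932)]
0.15 finger centre in contact [0.7515 0.1325]
0.2 finger centre in contact [0.7481 0.1336]
0.3 finger centre in contact [0.7411 0.1351]
0.4 finger centre in contact [0.7338 0.1358]
0.5 finger centre in contact [0.7271 0.1358]
0.6 finger centre in contact [0.7221 0.1357]
0.7 finger centre in contact [0.717  0.1351]
27 pivot [0.72944017 0.07736302] bar-end dir [np.float64(87.52410758135576)]
0.15 finger centre in contact [0.7505 0.1359]
0.2 finger centre in contact [0.7471 0.1369]
0.3 finger centre in contact [0.74   0.1383]
0.4 finger centre in contact [0.7327 0.1388]
0.5 finger centre in contact [0.7264 0.1388]
0.6 finger centre in contact [0.7214 0.1386]
0.7 finger centre in contact [0.7163 0.138 ]
```

Notch bearing is 27.1° against the station's 26.7°, an error of about 1 mm. Now I'll move behind the stop arm.

```bash
python3 -m handwheel '[{"fingers":-1,"x":-0.035,"y":0,"z":0.022,"spin":0},{"fingers":-1,"x":-0.07,"y":0,"z":0.044,"spin":0},{"fingers":-1,"x":-0.105,"y":0,"z":0.066,"spin":0},{"fingers":-1,"x":-0.14,"y":0,"z":0.088,"spin":0},{"fingers":-1,"x":-0.175,"y":0,"z":0.11,"spin":0},{"fingers":-1,"x":-0.21,"y":0,"z":0.132,"spin":0},{"fingers":-1,"x":-0.245,"y":0,"z":0.154,"spin":0},{"fingers":-1,"x":-0.28,"y":0,"z":0.175,"spin":0},{"fingers":-1,"x":-0.311,"y":0,"z":0.1936,"spin":0},{"fingers":-1,"x":-0.311,"y":0,"z":0.1936,"spin":0}]'
```

```text
time_s: 8.35
ee_pos: [0.755, 0.1415, 0.1977]
eef_rot: [-1.572, 0.001, -1.337]
force: [-0.1, -0.1, -0.9]
grip_width: 0.0003
```

```bash
python3 -m handwheel '[{"fingers":-1,"x":0,"y":0,"z":0,"spin":0},{"fingers":-1,"x":0,"y":0,"z":0,"spin":0},{"fingers":-1,"x":0,"y":0.02,"z":0,"spin":0},{"fingers":-1,"x":0,"y":0.04,"z":0,"spin":0},{"fingers":-1,"x":0,"y":0.06,"z":0,"spin":0},{"fingers":-1,"x":0,"y":0.08,"z":0,"spin":0},{"fingers":-1,"x":0,"y":0.1,"z":0,"spin":0},{"fingers":-1,"x":0,"y":0.1,"z":0,"spin":0},{"fingers":-1,"x":0,"y":0.1,"z":0,"spin":0},{"fingers":-1,"x":0,"y":0.1,"z":0,"spin":0}]'
```

```text
time_s: 9.35
ee_pos: [0.7556, 0.1368, 0.1013]
eef_rot: [-1.569, -0.0, -1.344]
force: [0.0, -0.0, 0.3]
grip_width: 0.0003
```

```bash
python3 -m handwheel '[{"fingers":-1,"x":0,"y":0.01,"z":0,"spin":0},{"fingers":-1,"x":0,"y":0.02,"z":0,"spin":0},{"fingers":-1,"x":0,"y":0.03,"z":0,"spin":0},{"fingers":-1,"x":0,"y":0.04,"z":0,"spin":0},{"fingers":-1,"x":0,"y":0.05,"z":0,"spin":0},{"fingers":-1,"x":0,"y":0.05,"z":0,"spin":0},{"fingers":-1,"x":0,"y":0.05,"z":0,"spin":0},{"fingers":-1,"x":0,"y":0.05,"z":0,"spin":0},{"fingers":-1,"x":0,"y":0.05,"z":0,"spin":0},{"fingers":-1,"x":0,"y":0.05,"z":0,"spin":0}]'
python3 - <<'E'
import numpy as np,cv2
from h import *
s,_=cams.camera("scene")
cv2.imwrite("pics/s5.png",cv2.resize(cv2.convertScaleAbs(s[160:280,240:400],alpha=1.5),(800,600),interpolation=2)[...,::-1])
E
```

```text
time_s: 10.35
ee_pos: [0.7552, 0.1373, 0.0499]
eef_rot: [-1.57, -0.0, -1.343]
force: [0.4, -0.8, 0.2]
grip_width: 0.0005
```

View pics/s5.png

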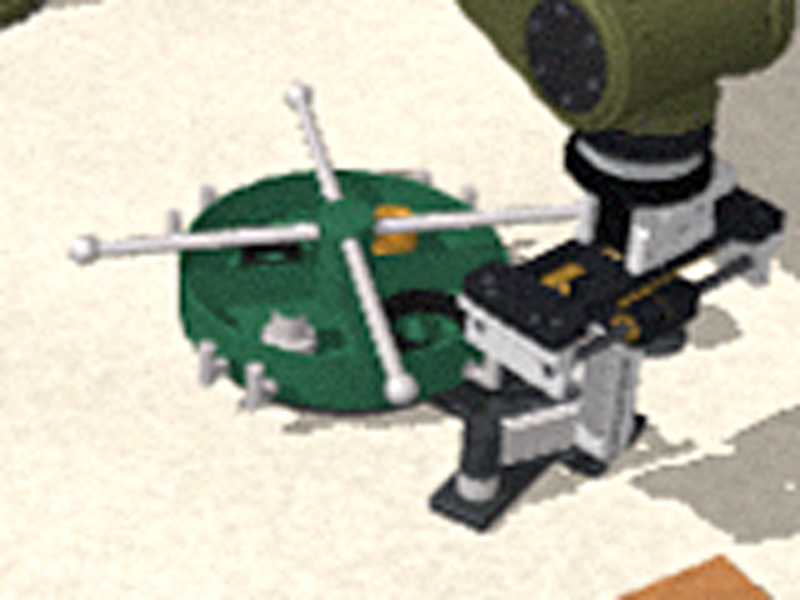

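The finger stands at about (600,410), just outside the bar, and nothing has been disturbed. Pushing the arm in.

```bash
python3 -m handwheel '[{"fingers":-1,"x":-0.001,"y":0,"z":-0.0045,"spin":0},{"fingers":-1,"x":-0.002,"y":0,"z":-0.009,"spin":0},{"fingers":-1,"x":-0.003,"y":0,"z":-0.0135,"spin":0},{"fingers":-1,"x":-0.004,"y":0,"z":-0.018,"spin":0},{"fingers":-1,"x":-0.005,"y":0,"z":-0.0225,"spin":0},{"fingers":-1,"x":-0.006,"y":0,"z":-0.027,"spin":0},{"fingers":-1,"x":-0.007,"y":0,"z":-0.0305,"spin":0},{"fingers":-1,"x":-0.0075,"y":0,"z":-0.033,"spin":0},{"fingers":-1,"x":-0.008,"y":0,"z":-0.035,"spin":0},{"fingers":-1,"x":-0.008,"y":0,"z":-0.035,"spin":0}]'
```

```text
time_s: 11.4
ee_pos: [0.719, 0.1372, 0.0495]
eef_rot: [-1.571, 0.0, -1.343]
force: [-0.3, -0.7, 0.0]
grip_width: 0.0005
```

Little force so far. I'll creep until the end stop is felt.

```bash
python3 -m handwheel '[{"fingers":-1,"x":0,"y":0,"z":-0.0005,"spin":0},{"fingers":-1,"x":0,"y":0,"z":-0.001,"spin":0},{"fingers":-1,"x":0,"y":0,"z":-0.0015,"spin":0},{"fingers":-1,"x":0,"y":0,"z":-0.002,"spin":0},{"fingers":-1,"x":0,"y":0,"z":-0.002,"spin":0},{"fingers":-1,"x":0,"y":0,"z":-0.002,"spin":0},{"fingers":-1,"x":0,"y":0,"z":-0.002,"spin":0},{"fingers":-1,"x":0,"y":0,"z":-0.002,"spin":0},{"fingers":-1,"x":0,"y":0,"z":-0.002,"spin":0},{"fingers":-1,"x":0,"y":0,"z":-0.002,"spin":0}]'
```

```text
time_s: 12.4
ee_pos: [0.7176, 0.1368, 0.0496]
eef_rot: [-1.57, -0.0, -1.343]
force: [4.1, 0.6, -0.9]
grip_width: 0.0005
```

```bash
python3 -m handwheel '[{"fingers":-1,"x":0,"y":0,"z":-0.0005,"spin":0},{"fingers":-1,"x":0,"y":0,"z":-0.001,"spin":0},{"fingers":-1,"x":0,"y":0,"z":-0.0015,"spin":0},{"fingers":-1,"x":0,"y":0,"z":-0.0015,"spin":0},{"fingers":-1,"x":0,"y":0,"z":-0.0015,"spin":0},{"fingers":-1,"x":0,"y":0,"z":-0.0015,"spin":0},{"fingers":-1,"x":0,"y":0,"z":-0.0015,"spin":0},{"fingers":-1,"x":0,"y":0,"z":-0.0015,"spin":0},{"fingers":-1,"x":0,"y":0,"z":-0.0015,"spin":0},{"fingers":-1,"x":0,"y":0,"z":-0.0015,"spin":0}]'
```

```text
time_s: 13.4
ee_pos: [0.7172, 0.1366, 0.0497]
eef_rot: [-1.566, -0.0, -1.343]
force: [13.0, 3.1, -4.6]
grip_width: 0.0004
```

The end stop is felt at x = 0.717, where I predicted it (13 N). Backing off, lifting and clearing the view.

```bash
python3 -m handwheel '[{"fingers":-1,"x":0.002,"y":0,"z":0.01,"spin":0},{"fingers":-1,"x":0.005,"y":0,"z":0.02,"spin":0},{"fingers":-1,"x":0.007,"y":0,"z":0.03,"spin":0},{"fingers":-1,"x":0.007,"y":0,"z":0.03,"spin":0},{"fingers":-1,"x":0.007,"y":-0.03,"z":0.03,"spin":0},{"fingers":-1,"x":0.007,"y":-0.06,"z":0.03,"spin":0},{"fingers":-1,"x":0.007,"y":-0.09,"z":0.03,"spin":0},{"fingers":-1,"x":0.007,"y":-0.12,"z":0.03,"spin":0},{"fingers":-1,"x":0.007,"y":-0.15,"z":0.03,"spin":0},{"fingers":-1,"x":0.007,"y":-0.15,"z":0.03,"spin":0}]'
python3 -m handwheel '[{"fingers":-1,"x":0.035,"y":0,"z":-0.022,"spin":0},{"fingers":-1,"x":0.07,"y":0,"z":-0.044,"spin":0},{"fingers":-1,"x":0.105,"y":0,"z":-0.066,"spin":0},{"fingers":-1,"x":0.14,"y":0,"z":-0.088,"spin":0},{"fingers":-1,"x":0.175,"y":0,"z":-0.11,"spin":0},{"fingers":-1,"x":0.21,"y":0,"z":-0.132,"spin":0},{"fingers":-1,"x":0.245,"y":0,"z":-0.154,"spin":0},{"fingers":-1,"x":0.28,"y":0,"z":-0.175,"spin":0},{"fingers":-1,"x":0.31,"y":0,"z":-0.19,"spin":0},{"fingers":-1,"x":0.31,"y":0,"z":-0.19,"spin":0}]'
python3 - <<'E'
import numpy as np,cv2
from h import *
p,_=cams.camera("top")
cv2.imwrite("pics/c6.png",cv2.resize(cv2.convertScaleAbs(p[130:270,160:310],alpha=1.6),None,fx=4.2,fy=4.2,interpolation=2)[...,::-1])
E
```

```text
time_s: 14.4
ee_pos: [0.7473, 0.1366, 0.2047]
eef_rot: [-1.564, -0.001, -1.343]
force: [0.7, -0.1, 0.3]
grip_width: 0.0003
time_s: 15.4
ee_pos: [0.6296, -0.2121, 0.1983]
eef_rot: [-1.572, 0.0, -1.347]
force: [-0.6, 1.0, 0.9]
grip_width: 0.0007
```

View pics/c6.png

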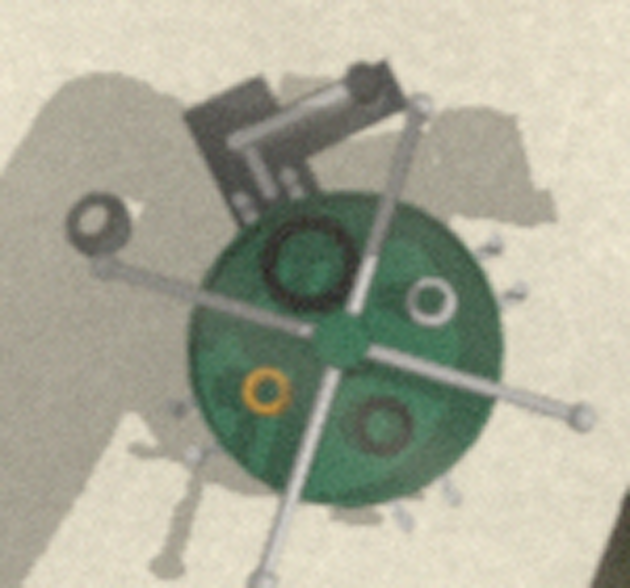

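The tooth tip at (268,195) lies midway between the lugs at (245,207) and (289,183), and the tray is unchanged. One last numeric check, then hand-in.

```bash
python3 - <<'E'
import numpy as np
from h import *
f=lambda x,y,z:ray("top",160+(x+.5)/4.2-.5,130+(y+.5)/4.2-.5,z)[:2]
t=np.radians(26.7);A=np.array([.5575,.085]);S=A+.115*np.array([np.cos(t),np.sin(t)])
print("tooth err mm",1e3*(f(268,195,.043)-S))
d=f(236,140,.051)-f(345,92,.051);print("bar joint",.7-(t+np.pi/2-np.arctan2(d[1],d[0])))
from station import workorder
workorder.hand_in()
E
```

```text
tooth err mm [-4.87725405 -0.45960396]
bar joint 0.6583326928692708
the job is handed in; nothing more can be done
```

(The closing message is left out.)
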